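# Shut off the filter unit and present its filter plate over the drip tray

### The job

First press the blue shut-off plug on the filter unit fully down so that it sits home on its collar. Then swing the dark cover flap up until it stands upright and stays open, draw the yellow-tabbed filter plate straight up out of its slot, and present it: hold it upright and still over the middle of the steel drip tray, at least a hand's width above it, touching nothing but the gripper. Finish while still holding it there, with the plug down and the flap open, and leave the bottles and the jar alone.

Things in the scene. Friction and masses are not known exactly. Their poses are not given: they have to be found in the camera images.
- unit: white filter unit, fixed, 150 (x) x 216 (y) x 110 mm high; origin: centre of its underside. Blue plug at x 0, y +72. Under the dark flap a well centred at x 0, y -33 mm, 130 x 130 mm inside, 10 mm walls, rim at height 110. Its deck is at height 60; the filter plate stands in a slot at the well's centre, 63 (x) x 11 mm (y), floor at height 10 mm
- plug (a joint): how far the plug is pushed in, m: 0 = fully proud, 0.012 = seated on its collar, at its stop. It slides straight down against about 5 N of friction and stays where it is left
- plug_top (a point): centre of the top face of the blue round plug cap (diameter 32 mm, 18 mm high; top 144 mm above the bench when fully proud, 132 mm when seated)
- flap (a joint): opening angle of the flap, rad: 0 = closed, 1.57 = upright, 1.75 = its stop. Friction hinge, stays where it is left; about 2 N at the grip moves it
- flap_grip (a point): centre of the orange crossbar of the flap's T grip: a bar 30 mm long, 14 mm in diameter, parallel to the hinge (unit's y), 32 mm off the flap's outer face on a 10 mm stem; from the hinge line it lies 122 mm along the flap and 38 mm at right angles to it
- flap_hinge (a point): middle of the flap's hinge line, along the unit's y at the flap's far (+x) edge: x +74, y -33, height 110.5 mm in the unit's frame. The flap is a dark plate 148 x 148 x 6 mm; its near (-x) edge swings up and over, away from the robot
- filter_plate: filter plate in the slot under the flap, about 80 g; origin: centre of its underside, z up along it, axes as the unit's while in the slot. White frame with dark mesh 60 (x) x 8 (y) x 50 mm high, on top a yellow grip tab 26 (x) x 10 (y) x 40 mm high (90 in all); in the slot the tab stands 40 mm above the deck, its top 10 mm below the rim
- drip_tray: shallow square steel tray fixed on the bench, 190 x 190 mm, 18 mm high, 4 mm walls; origin at the centre of its underside
- amber_bottle: bystander: amber glass bottle with white cap, 70 mm diameter, 150 mm high; origin at the centre of its underside
- clear_bottle: bystander: clear glass bottle with blue cap, 70 mm diameter, 140 mm high; origin at the centre of its underside
- sample_jar: bystander: small amber jar with white lid, 42 mm diameter, 60 mm high; origin at the centre of its underside

How it is judged (in metres and radians):
On the way, in this order (a step that is already met when the one before it is completed fails the run):
1. the plug is pressed home (value of joint plug above 0.0105 m), for 0.2 s.
2. the flap stands open, the plate still in its slot (value of joint flap above 1.25 rad and z of filter_plate in the frame of unit below 0.03 m), for 0.2 s.
3. the plate is drawn up out of its slot (z of filter_plate in the frame of unit above 0.065 m), for 0.1 s.
At the end, for the whole second after the job is handed in: The gripper alone holds the filter plate, upright within 15 degrees and still (under 30 mm/s), its underside over 90 mm above the bench, its centre within 60 mm (level) of the tray's centre; the plug is pressed in over 10.5 mm and the flap is open beyond 1.2 rad (horizontal distance between filter_plate and drip_tray below 0.06 m and height (world z) of filter_plate above 0.09 m and angle between filter_plate's own z axis and vertical below 0.26 rad and linear speed of filter_plate below 0.03 m/s and contact force between filter_plate and the fingers above 1 N and contact force between filter_plate and unit below 0.1 N and contact force between filter_plate and drip_tray below 0.1 N and contact force between filter_plate and amber_bottle below 0.1 N and contact force between filter_plate and clear_bottle below 0.1 N and contact force between filter_plate and sample_jar below 0.1 N and value of joint plug above 0.0105 m and value of joint flap above 1.2 rad); the arm keeps its last pose, push and grip.
It fails at once if a bottle or the jar is shifted by more than 30 mm or tipped over (distance of any of amber_bottle, clear_bottle, sample_jar from where it was at the start of the episode above 0.03 m or angle between any of amber_bottle, clear_bottle, sample_jar's own z axis and vertical above 0.5 rad).
It also fails if it takes over 70 s, if anything falls off the work surface, if the arm or the gripper's body presses on something with over 40 N, if the wrist force passes 120 N, or if a joint passes its speed limit or range.

### The arm

A 6-joint arm with a two-finger parallel gripper is mounted at the origin on the work surface. World frame = base frame: x ahead of the robot, y to its left, z up, the work surface at z = 0. Lengths are in m, angles in degrees, forces in N, time in s.
With the tool pointing down it reaches from about 0.4 to 0.825 m from the base axis. Payload 7 kg.
Tool frame: the origin (TCP) lies midway between the tips of the shut fingers; the grasp point (between the pads) lies 19 mm behind it (r.hold_point_z is the distance from the TCP to the grasp point, in m); x points along the fingers, y is the direction in which the jaws open and shut, and the axes are right-handed (so a half turn about x gives the same grasp; the last joint's range is limited). The gripper opens to 88 mm and grips with 3 to 60 N. Pads are 19 mm wide; open, the fingers measure 130 mm over their backs; the gripper's body (78 mm by 193 mm) begins 47 mm behind the grasp point.
Start: joints at [84.46, 20.546, 0.682, 0, -70.136, -16.507], TCP at [0.253, 0.626, 0.227] pointing down, gripper open.
Joint ranges: [-176.03, 176.03], [-82.01, 121.73], [-58.28, 71.71], [-173.87, 95.51], [-174.79, -0.11], [-173.66, 173.66]. Speed limits (degrees/s): [136.94, 136.94, 172.46, 180, 180, 180].

### API

Orientations are given as [roll, pitch, yaw] about the fixed x, y, z axes, in that order (R = Rz(yaw) Ry(pitch) Rx(roll)).
In Python, from plant import r, viewer, order gives the robot as it stands. The module is installed in compiled form; this text tells all that it offers.
- The arm moves only by the shell command python3 -m creep 'ROWS' [FORCE]. ROWS is JSON, a list of rows, each an object of numbers: "ax", "ay", "az": the turn, a rotation vector about the tool's x, y, z in degrees; "tx", "ty", "tz": the shift along the tool's x, y, z in m; "fingers": the finger opening in m, from 0 to 0.0876. A call has 1 to 5 rows; each row is the pose to reach, as a shift and turn from the pose commanded when the call began, along the tool's axes at that moment; what a row does not reach only later rows make up. A row lasts 1/10 s, in which the tool goes at most 50 mm and 8.59 degrees, less where a joint would pass 70% of its speed; a pose out of reach is approached as far as the arm can. A call with a gripper value outside its range is refused whole. The fingers move at their own pace and stop on an object; FORCE is the grip in N (left out, the last holds). Time passes only in rows, so rows that repeat a pose let the fingers close. It gives the time, the measured TCP pose, the force and the opening at its end, in the units of the state.
- r.get_state(): the state, without advancing time (a new reading comes with each control period).
- viewer.capture(name): name is "scene" or "top" or "wrist"; returns a dict with "pixels" (420x560x3 uint8, blue, green, red), "depth" (420x560 float32, m along the optical axis (not along the pixel's ray), 0 where there is no reading), "fx", "fy", "cx", "cy" (pixels), "rvec" (rotation vector, rad) and "tvec" (3), from world to camera coordinates, as OpenCV has them; the wrist camera has in their place "T_tool_cam" (4x4, takes a point from camera to tool coordinates, whose origin is the TCP and whose axes are the tool frame's). Camera axes: x right, y down, z forward; pixel columns grow to the right and rows downward; lengths in m; the calibration is good to about 2 mm. A picture is of the moment at which its call begins: read the wrist's pose just before it.
- order.close_job(): hands the job in, once; it reports no verdict.
The state is a dict: "time_s": time; "joints": joint angles; "qd": joint speeds; "joint_torque": joint torques, N m; "tcp_pos": TCP position; "eef_rot": TCP orientation; "contact_force": force on the tool from outside, world axes, zero at the start; "moment": the same for the moment, N m; "gripper_width": finger opening in m.
Only numpy, scipy, OpenCV 4.12 (cv2) and the standard library are available. Lean on these libraries where they do the work, as an engineer would, in place of code of your own. Each camera call takes 0.05 s, during which the arm holds its last target.

## Working session

There is one attempt and no reset: what is moved stays moved. The work goes in short steps, Python scripts to look and compute and a shell command to move; the robot and the scene stay as the last step left them, time stands still between calls to the robot, and variables do not carry over. Pictures are saved under pics/ and viewed, and the job is handed in when it is done.

```bash
mkdir -p pics
cat > h.py <<'E'
import numpy as np, cv2
from scipy.spatial.transform import Rotation as R
from plant import r, viewer, order
def cap(n,f):
    s=r.get_state(); c=viewer.capture(n); cv2.imwrite('pics/'+f,c['pixels'])
    if n=='wrist':
        T=np.eye(4);T[:3,:3]=R.from_euler('xyz',s['eef_rot'],degrees=True).as_matrix();T[:3,3]=s['tcp_pos']
        M=T@np.array(c['T_tool_cam'])
    else:
        W=np.eye(4);W[:3,:3]=cv2.Rodrigues(np.array(c['rvec'],float))[0];W[:3,3]=np.ravel(c['tvec']);M=np.linalg.inv(W)
    d=c['depth'];v,u=np.mgrid[:d.shape[0],:d.shape[1]]
    P=np.stack([(u-c['cx'])/c['fx']*d,(v-c['cy'])/c['fy']*d,d],-1)@M[:3,:3].T+M[:3,3]
    P[d==0]=np.nan
    return c,P
E
python3 - <<'E'
from h import *
print(r.get_state(), r.hold_point_z)
for n in ('scene','top','wrist'):
    c,P=cap(n,n+'0.png'); np.savez(n+'0.npz',P=P,px=c['pixels'])
E
```

```text
{'time_s': 0.0, 'joints': array([ 8.44588475e+01,  2.05915191e+01,  6.33653674e-01, -2.20357787e-02,
       -7.01329287e+01, -1.65075828e+01]), 'qd': array([ 0.09279584,  0.00451296,  0.00856495, -0.00224305,  0.03090961,
       -0.01517026]), 'joint_torque': array([ 9.25763197e-04, -5.82718277e+01,  2.93066847e+01,  6.99723423e+00,
        7.01499768e-03, -1.58854350e-04]), 'tcp_pos': array([0.25321518, 0.62518915, 0.22561477]), 'eef_rot': array([  93.65709008,   89.90687194, -108.39915025]), 'contact_force': array([ 0.19898379, -0.17186531, -0.49737851]), 'moment': array([-0.04173443,  0.0134563 , -0.04468028]), 'gripper_width': 0.08808723407808669} 0.0188
```

View pics/scene0.png

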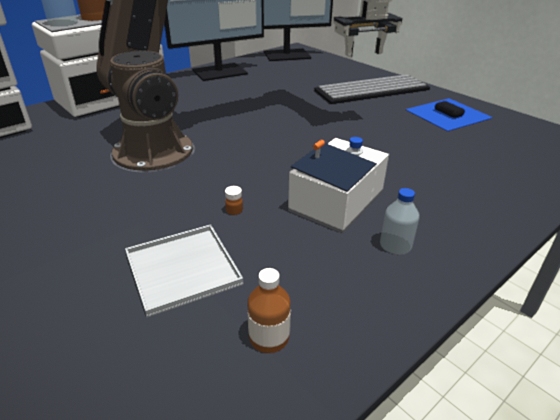

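View pics/top0.png

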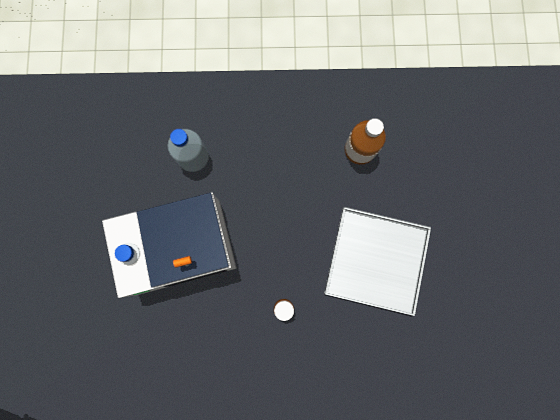

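View pics/wrist0.png

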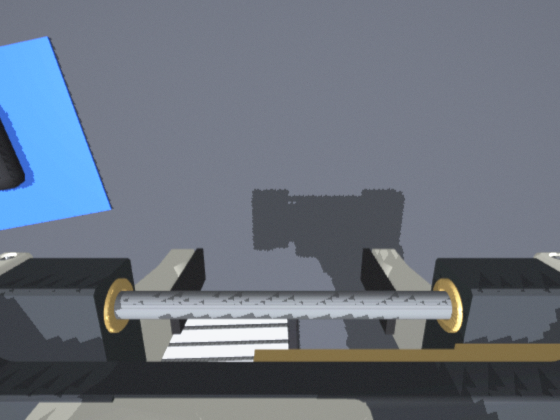

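The top view shows the plug cap at (124,254), orange grip at (182,262), tray centre near (378,262), jar at (284,311), clear bottle at (188,150) and amber bottle at (367,140). The wrist view shows only bench and keyboard.

Run:
```python
from h import *
z=np.load('top0.npz');P=z['P'];hsv=cv2.cvtColor(z['px'],cv2.COLOR_BGR2HSV)
def blob(name,m,box,zr):
    u0,v0,u1,v1=box;k=np.zeros(m.shape,bool);k[v0:v1,u0:u1]=1
    k&=m&(P[...,2]>zr[0])&(P[...,2]<zr[1])
    q=P[k];print(name,len(q),'med',np.median(q,0).round(4),'mid',((q.min(0)+q.max(0))/2).round(4),'ext',np.ptp(q,axis=0).round(4));return q
H,S,V=[hsv[...,i] for i in range(3)]
al=np.ones_like(H,bool)
blob('plug',(H>100)&(H<130)&(S>150),(100,230,150,275),(.138,.16))
q=blob('grip',(H<20)&(S>150),(160,245,200,280),(.12,.2))
c=q[:,:2]-q[:,:2].mean(0);w,v=np.linalg.eigh(c.T@c);print('grip axis',np.degrees(np.arctan2(v[1,1],v[0,1])))
q=blob('unit top white',(S<60)&(V>120),(90,190,240,305),(.10,.125))
print(cv2.minAreaRect(q[:,:2].astype(np.float32)))
q=blob('unit all top',al,(90,180,245,310),(.10,.125))
print('rect',cv2.minAreaRect(q[:,:2].astype(np.float32)))
q=blob('tray',al,(310,190,450,330),(.008,.03));print('rect',cv2.minAreaRect(q[:,:2].astype(np.float32)))
blob('jar',al,(265,290,305,335),(.05,.08))
blob('clear',al,(160,120,215,180),(.05,.2))
blob('amber',al,(335,105,395,175),(.05,.2))
```

```text
plug 230 med [0.5197 0.2931 0.1426] mid [0.5197 0.2939 0.1418] ext [0.0292 0.0308 0.0075]
grip 134 med [0.5023 0.1816 0.1635] mid [0.5032 0.1868 0.1448] ext [0.0188 0.0417 0.0447]
grip axis 98.65204873910398
unit top white 2666 med [0.5146 0.2928 0.1102] mid [0.5376 0.225  0.1129] ext [0.1969 0.2438 0.0241]
((0.5373147130012512, 0.22480252385139465), (0.15030206739902496, 0.21715793013572693), 13.812670707702637)
unit all top 6988 med [0.5515 0.2333 0.1183] mid [0.5376 0.2244 0.1127] ext [0.1969 0.2451 0.0246]
rect ((0.5373147130012512, 0.22480252385139465), (0.15030206739902496, 0.21715793013572693), 13.812670707702637)
tray 1022 med [ 0.5043 -0.2229  0.0174] mid [ 0.5017 -0.1996  0.0161] ext [0.2293 0.2288 0.0162]
rect ((0.5016684532165527, -0.2004481703042984), (0.1907479614019394, 0.19038744270801544), 75.55870056152344)
jar 299 med [0.4055 0.0021 0.0604] mid [0.405  0.0022 0.0573] ext [0.0369 0.0358 0.0136]
clear 1084 med [0.7274 0.1888 0.1009] mid [0.7384 0.1967 0.0969] ext [0.0694 0.0695 0.0932]
amber 1156 med [ 0.736  -0.1663  0.1067] mid [ 0.7463 -0.1742  0.1022] ext [0.0671 0.0682 0.1043]
```

```bash
cat >> h.py <<'E'
U0=np.array([.5373,.2248,0]);YAW=13.8
def U(p): return R.from_euler('z',YAW,degrees=True).apply(p)+U0
def Uinv(P): return (np.asarray(P)-U0)@R.from_euler('z',YAW,degrees=True).as_matrix()
def tool(): 
    s=r.get_state();return np.array(s['tcp_pos']),R.from_euler('xyz',s['eef_rot'],degrees=True),s
def want(tcp,sign=1):
    y=sign*R.from_euler('z',YAW,degrees=True).apply([0,1,0]);x=np.array([0,0,-1.]);G=R.from_matrix(np.stack([x,y,np.cross(x,y)],1))
    p,Q,s=tool();return (Q.inv()*G).as_rotvec(degrees=True).round(2),Q.inv().apply(np.asarray(tcp)-p).round(4)
E
python3 - <<'E'
from h import *
z=np.load('top0.npz');P=z['P'];hsv=cv2.cvtColor(z['px'],cv2.COLOR_BGR2HSV)
q=Uinv(P);H,S,V=[hsv[...,i] for i in range(3)]
k=(H<20)&(S>150)&(abs(q[...,0])<.1)&(abs(q[...,1])<.1)&(q[...,2]>.157)
g=q[k];print('grip in unit',len(g),np.median(g,0),g.min(0),g.max(0))
k=(abs(q[...,0])<.08)&(q[...,1]<.038)&(q[...,1]>-.1)&(q[...,2]>.112)&(q[...,2]<.13)&(V<90)
f=q[k];A=np.c_[f[:,:2],np.ones(len(f))];print(len(f),np.linalg.lstsq(A,f[:,2],rcond=None)[0])
k=(abs(q[...,0])<.07)&(q[...,1]>.045)&(q[...,1]<.05);print('white top z',np.nanmedian(q[k][:,2]))
p,Q,s=tool();print(Q.as_matrix().round(3))
for sg in(1,-1):print(sg,want(U([0,.072,.16]),sg))
print(viewer.capture('wrist')['T_tool_cam'])
E
```

```text
grip in unit 127 [-0.04471168 -0.03446515  0.16363089] [-0.05098416 -0.04831335  0.1579374 ] [-0.03771498 -0.01847653  0.16717489]
174 [-0.07184811 -0.00269969  0.12237997]
white top z 0.11006297185923941
[[-0.    -0.375 -0.927]
 [-0.001 -0.927  0.375]
 [-1.     0.001 -0.   ]]
1 (array([ 1.4415e+02, -9.0000e-02, -2.0000e-02]), array([ 0.0661,  0.2061, -0.3714]))
-1 (array([-3.585e+01,  1.000e-02, -7.000e-02]), array([ 0.0661,  0.2061, -0.3714]))
[[-2.28116413e-04 -3.00419325e-01  9.53807201e-01 -1.57996657e-01]
 [ 9.99999449e-01  9.09002607e-04  5.25471224e-04 -1.26011838e-03]
 [-1.02487494e-03  9.53806795e-01  3.00418952e-01 -8.11918889e-02]
 [ 0.00000000e+00  0.00000000e+00  0.00000000e+00  1.00000000e+00]]
```

```bash
python3 -m creep '[{"ax":8,"ty":0.022,"tz":-0.04,"fingers":0.0},{"ax":16,"ty":0.044,"tz":-0.08,"fingers":0.0},{"ax":24,"ty":0.066,"tz":-0.12,"fingers":0.0},{"ax":32,"ty":0.088,"tz":-0.16,"fingers":0.0},{"ax":40,"ty":0.11,"tz":-0.2,"fingers":0.0}]' 20
python3 - <<'E'
from h import *
print(want(U([0,.072,.17])),tool()[2]['joints'].round(1),tool()[2]['gripper_width'])
E
```

```text
(array([ 1.4415e+02, -8.0000e-02, -1.0000e-02]), array([ 0.0562,  0.2062, -0.3714])) [ 84.5  20.6   0.7  -0.  -70.1 -16.5] 0.08735307650732237invalid input
```

```bash
python3 -m creep '[{"ax":8,"ay":0,"az":0,"tx":0,"ty":0.022,"tz":-0.04,"fingers":0.0},{"ax":16,"ay":0,"az":0,"tx":0,"ty":0.044,"tz":-0.08,"fingers":0.0},{"ax":24,"ay":0,"az":0,"tx":0,"ty":0.066,"tz":-0.12,"fingers":0.0},{"ax":32,"ay":0,"az":0,"tx":0,"ty":0.088,"tz":-0.16,"fingers":0.0},{"ax":40,"ay":0,"az":0,"tx":0,"ty":0.11,"tz":-0.2,"fingers":0.0}]' 20
python3 - <<'E'
from h import *
print(want(U([0,.072,.17])),tool()[2]['joints'].round(1),tool()[2]['gripper_width'])
E
```

```text
time_s: 0.7
tcp_pos: [0.3982, 0.447, 0.2266]
eef_rot: [-86.8, 90.0, 30.8]
contact_force: [0.3, -0.2, 0.2]
gripper_width: 0.0533
(array([103.85,   0.  ,   0.  ]), array([ 0.0566, -0.0373, -0.1915])) [ 67.   13.4  -9.3   0.  -67.2 -39.3] 0.05326843658391557
```

```bash
python3 -m creep '[{"ax":8,"ay":0,"az":0,"tx":0,"ty":-0.008,"tz":-0.04,"fingers":0.0},{"ax":16,"ay":0,"az":0,"tx":0,"ty":-0.016,"tz":-0.08,"fingers":0.0},{"ax":24,"ay":0,"az":0,"tx":0,"ty":-0.024,"tz":-0.12,"fingers":0.0},{"ax":32,"ay":0,"az":0,"tx":0,"ty":-0.032,"tz":-0.16,"fingers":0.0},{"ax":40,"ay":0,"az":0,"tx":0,"ty":-0.037,"tz":-0.19,"fingers":0.0}]'
python3 -m creep '[{"ax":8,"ay":0,"az":0,"tx":0,"ty":0,"tz":0,"fingers":0.0},{"ax":16,"ay":0,"az":0,"tx":0,"ty":0,"tz":0,"fingers":0.0},{"ax":24,"ay":0,"az":0,"tx":0,"ty":0,"tz":0,"fingers":0.0},{"ax":32,"ay":0,"az":0,"tx":0,"ty":0,"tz":0,"fingers":0.0},{"ax":40,"ay":0,"az":0,"tx":0,"ty":0,"tz":0,"fingers":0.0}]'
python3 -m creep '[{"ax":8,"ay":0,"az":0,"tx":0,"ty":0,"tz":0,"fingers":0.0},{"ax":16,"ay":0,"az":0,"tx":0,"ty":0,"tz":0,"fingers":0.0},{"ax":23.8,"ay":0,"az":0,"tx":0,"ty":0,"tz":0,"fingers":0.0},{"ax":23.8,"ay":0,"az":0,"tx":0,"ty":0,"tz":0,"fingers":0.0}]'
 python3 - <<'E'
from h import *
print(want(U([0,.072,.144])),tool()[2]['joints'].round(1),tool()[2]['gripper_width'])
cap('scene','s1.png'); cap('wrist','w1.png')
E
```

```text
time_s: 1.2
tcp_pos: [0.5203, 0.2961, 0.2265]
eef_rot: [168.1, 90.0, -114.3]
contact_force: [1.1, 0.1, -0.4]
gripper_width: 0.0134
time_s: 1.7
tcp_pos: [0.5191, 0.2979, 0.2264]
eef_rot: [165.3, 90.0, -157.1]
contact_force: [0.2, 0.2, 0.1]
gripper_width: 0.0005
time_s: 2.1
tcp_pos: [0.5191, 0.298, 0.2264]
eef_rot: [-159.0, 90.0, -145.0]
contact_force: [0.3, -0.3, -1.0]
gripper_width: 0.0008
(array([ 0.23, -0.02,  0.01]), array([ 0.0824, -0.0034,  0.0002])) [  48.5   13.4   -9.4   -0.   -67.2 -124.5] 0.0008440061539810725
```

View pics/w1.png

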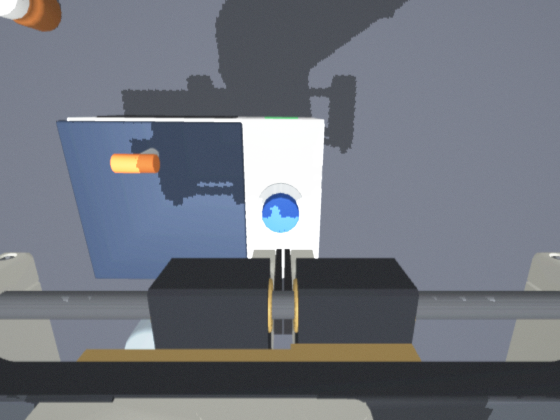

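View pics/s1.png

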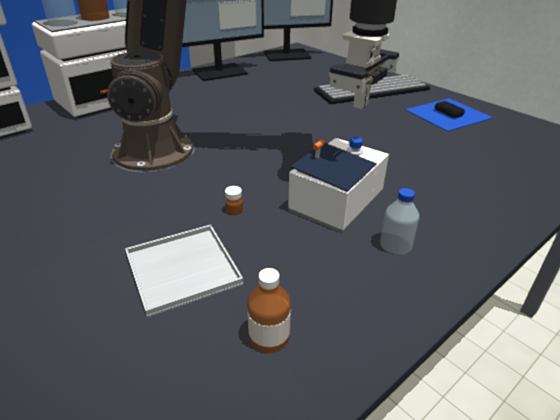

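The wrist view shows the plug at (280,213) level with the finger gap (283), the orange bar at (135,163), edges parallel to the image; the scene view shows the gripper over the unit's far side, all clear.

Run:
```python
from h import *
c,P=cap('wrist','w2.png');hsv=cv2.cvtColor(c['pixels'],cv2.COLOR_BGR2HSV);H,S,V=[hsv[...,i] for i in range(3)]
v,u=np.mgrid[:420,:560]
k=(H>95)&(H<130)&(S>150)&(u>255)&(u<305)&(v>190)&(v<240)&(P[...,2]>.138)
q=P[k];print(len(q),(q.min(0)+q.max(0))/2,np.median(q,0),np.ptp(q,axis=0))
k=(H<20)&(S>150)&(u>100)&(u<170)&(v>145)&(v<180)
q=Uinv(P[k]);print(len(q),(q.min(0)+q.max(0))/2,q.min(0),q.max(0))
k=(u>250)&(u<310)&(v>125)&(v<180);print(np.nanmedian(P[k],0))
print(tool()[0])
```

```text
526 [0.51449587 0.2966583  0.1412353 ] [0.51213667 0.29705367 0.14223557] [0.0204509  0.02840342 0.00645632]
440 [nan nan nan] [nan nan nan] [nan nan nan]
[0.47430095 0.28559906 0.10991729]
[0.51916928 0.29805936 0.22648607]
```

```bash
python3 -m creep '[{"ax":0,"ay":0,"az":0,"tx":0.02,"ty":-0.002,"tz":0,"fingers":0.0},{"ax":0,"ay":0,"az":0,"tx":0.04,"ty":-0.002,"tz":0,"fingers":0.0},{"ax":0,"ay":0,"az":0,"tx":0.06,"ty":-0.002,"tz":0,"fingers":0.0},{"ax":0,"ay":0,"az":0,"tx":0.07,"ty":-0.002,"tz":0,"fingers":0.0},{"ax":0,"ay":0,"az":0,"tx":0.076,"ty":-0.002,"tz":0,"fingers":0.0}]'
python3 -m creep '[{"ax":0,"ay":0,"az":0,"tx":0.003,"ty":0,"tz":0,"fingers":0.0},{"ax":0,"ay":0,"az":0,"tx":0.006,"ty":0,"tz":0,"fingers":0.0},{"ax":0,"ay":0,"az":0,"tx":0.009,"ty":0,"tz":0,"fingers":0.0},{"ax":0,"ay":0,"az":0,"tx":0.012,"ty":0,"tz":0,"fingers":0.0}]'
```

```text
time_s: 2.75
tcp_pos: [0.5195, 0.2959, 0.1497]
eef_rot: [-143.3, 89.9, -129.1]
contact_force: [0.5, -0.0, 0.0]
gripper_width: 0.0009
time_s: 3.15
tcp_pos: [0.5201, 0.2965, 0.1395]
eef_rot: [24.1, 89.9, 38.3]
contact_force: [-0.8, 0.4, 5.4]
gripper_width: 0.0008
```

```bash
python3 -m creep '[{"ax":0,"ay":0,"az":0,"tx":0.002,"ty":0,"tz":0,"fingers":0.0},{"ax":0,"ay":0,"az":0,"tx":0.004,"ty":0,"tz":0,"fingers":0.0},{"ax":0,"ay":0,"az":0,"tx":0.006,"ty":0,"tz":0,"fingers":0.0}]'
python3 -m creep '[{"ax":0,"ay":0,"az":0,"tx":0.001,"ty":0,"tz":0,"fingers":0.0},{"ax":0,"ay":0,"az":0,"tx":0.001,"ty":0,"tz":0,"fingers":0.0}]'
```

```text
time_s: 3.45
tcp_pos: [0.5201, 0.2965, 0.1332]
eef_rot: [21.9, 89.9, 36.1]
contact_force: [-1.5, -0.2, 5.7]
gripper_width: 0.0003
time_s: 3.65
tcp_pos: [0.5201, 0.2965, 0.1323]
eef_rot: [19.9, 89.9, 34.1]
contact_force: [-1.4, -0.3, 5.9]
gripper_width: 0.0003
```

```bash
python3 -m creep '[{"ax":0,"ay":0,"az":0,"tx":0.001,"ty":0,"tz":0,"fingers":0.0},{"ax":0,"ay":0,"az":0,"tx":0.001,"ty":0,"tz":0,"fingers":0.0}]'
python3 -m creep '[{"ax":0,"ay":0,"az":0,"tx":0.001,"ty":0,"tz":0,"fingers":0.0},{"ax":0,"ay":0,"az":0,"tx":0.001,"ty":0,"tz":0,"fingers":0.0}]'
```

```text
time_s: 3.85
tcp_pos: [0.5202, 0.2965, 0.1322]
eef_rot: [15.6, 89.9, 29.8]
contact_force: [-4.1, -0.9, 13.5]
gripper_width: 0.0004
time_s: 4.05
tcp_pos: [0.5202, 0.2965, 0.1321]
eef_rot: [14.2, 89.9, 28.4]
contact_force: [-6.0, -1.8, 19.0]
gripper_width: 0.0003
```

The plug is at its stop: the force climbs while the height stays at 132 mm. I hold briefly, then back off and open for the bar.

```bash
python3 -m creep '[{"ax":0,"ay":0,"az":0,"tx":0,"ty":0,"tz":0,"fingers":0.0},{"ax":0,"ay":0,"az":0,"tx":0,"ty":0,"tz":0,"fingers":0.0},{"ax":0,"ay":0,"az":0,"tx":0,"ty":0,"tz":0,"fingers":0.0}]'
python3 -m creep '[{"ax":0,"ay":0,"az":0,"tx":-0.02,"ty":0,"tz":0,"fingers":0.0},{"ax":0,"ay":0,"az":0,"tx":-0.045,"ty":0,"tz":0,"fingers":0.06},{"ax":0,"ay":0,"az":0,"tx":-0.075,"ty":0,"tz":0,"fingers":0.06},{"ax":0,"ay":0,"az":0,"tx":-0.075,"ty":0,"tz":0,"fingers":0.06}]'
python3 - <<'E'
from h import *
c,P=cap('top','t3.png')
hsv=cv2.cvtColor(c['pixels'],cv2.COLOR_BGR2HSV);print(tool()[2]['tcp_pos'])
print(want(U([-.045,-.0335,.200])), want(U([-.045,-.0335,.138])))
E
```

```text
time_s: 4.35
tcp_pos: [0.5202, 0.2965, 0.1321]
eef_rot: [15.3, 89.9, 29.5]
contact_force: [-7.6, -1.4, 19.0]
gripper_width: 0.0004
time_s: 4.75
tcp_pos: [0.5215, 0.2974, 0.2087]
eef_rot: [23.8, 89.6, 38.0]
contact_force: [0.2, 0.0, 0.2]
gripper_width: 0.0191
[0.52047892 0.29691444 0.2064942 ]
(array([ 0.36,  0.19, -0.12]), array([ 0.0061, -0.1073, -0.0466])) (array([ 0.36,  0.19, -0.12]), array([ 0.0681, -0.1074, -0.0468]))
```

View pics/t3.png

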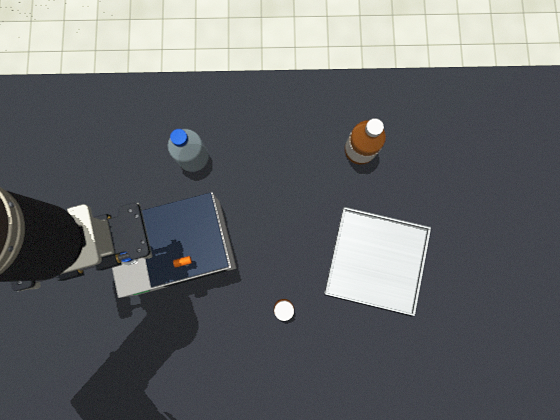

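The top view shows the gripper clear above the plug (118,250), the bar at (182,262) untouched. Now over the bar.

```bash
python3 -m creep '[{"ax":0.3,"ay":0.2,"az":-0.1,"tx":0,"ty":-0.035,"tz":-0.015,"fingers":0.06},{"ax":0.3,"ay":0.2,"az":-0.1,"tx":0.0,"ty":-0.07,"tz":-0.03,"fingers":0.06},{"ax":0.3,"ay":0.2,"az":-0.1,"tx":0,"ty":-0.107,"tz":-0.047,"fingers":0.06},{"ax":0.3,"ay":0.2,"az":-0.1,"tx":0,"ty":-0.107,"tz":-0.047,"fingers":0.06}]'
python3 - <<'E'
from h import *
print(want(U([-.045,-.0335,.138])),tool()[2]['gripper_width'])
c,P=cap('wrist','w4.png')
E
```

```text
time_s: 5.2
tcp_pos: [0.4983, 0.1771, 0.2036]
eef_rot: [-159.8, 89.6, -146.1]
contact_force: [0.7, 0.1, 1.0]
gripper_width: 0.0551
(array([-0.09, -0.34,  0.13]), array([0.0655, 0.0037, 0.0046])) 0.05509103886495515
```

View pics/w4.png

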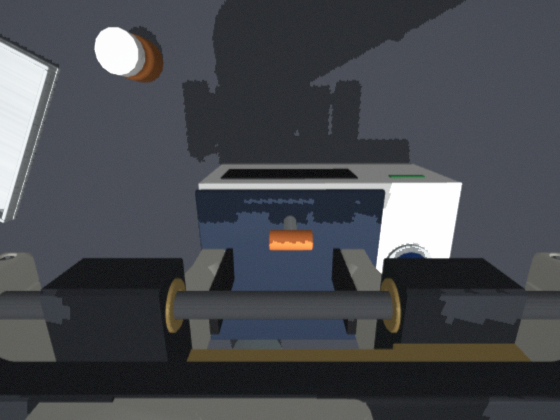

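The wrist view shows the bar at (291,241) between the open fingers (midpoint 283) – agrees with the computed +3.7 mm. Descend and grip its ends.

```bash
python3 -m creep '[{"ax":0,"ay":0,"az":0,"tx":0.0,"ty":0.003,"tz":0.003,"fingers":0.06},{"ax":0,"ay":0,"az":0,"tx":0.02,"ty":0.003,"tz":0.003,"fingers":0.06},{"ax":0,"ay":0,"az":0,"tx":0.04,"ty":0.003,"tz":0.003,"fingers":0.06},{"ax":0,"ay":0,"az":0,"tx":0.055,"ty":0.003,"tz":0.003,"fingers":0.06},{"ax":0,"ay":0,"az":0,"tx":0.065,"ty":0.003,"tz":0.003,"fingers":0.06}]'
python3 - <<'E'
from h import *
print(want(U([-.045,-.0335,.138])),tool()[2]['contact_force'])
c,P=cap('wrist','w5.png')
E
```

```text
time_s: 5.75
tcp_pos: [0.502, 0.1852, 0.1377]
eef_rot: [-155.3, 89.7, -141.4]
contact_force: [-0.0, -0.1, -0.2]
gripper_width: 0.0602
(array([ 0.1 , -0.32,  0.15]), array([-0.0003, -0.0034, -0.0013])) [-0.04712227 -0.08405841 -0.16591057]
```

View pics/w5.png

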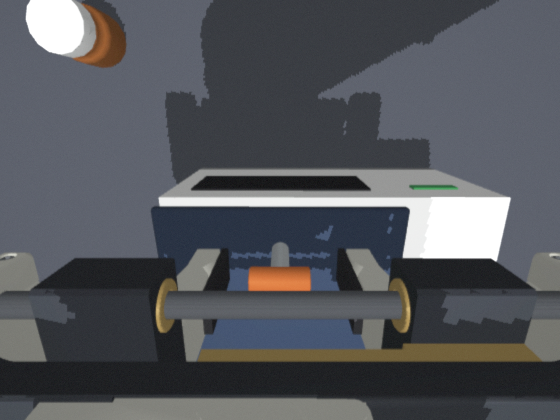

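The bar is at (280,279), centred between the pads (mid 283). Closing.

```bash
python3 -m creep '[{"ax":0,"ay":0,"az":0,"tx":0.0,"ty":-0.001,"tz":-0.001,"fingers":0.02},{"ax":0,"ay":0,"az":0,"tx":0.0,"ty":-0.001,"tz":-0.001,"fingers":0.02},{"ax":0,"ay":0,"az":0,"tx":0,"ty":-0.001,"tz":-0.001,"fingers":0.02},{"ax":0,"ay":0,"az":0,"tx":0,"ty":-0.001,"tz":-0.001,"fingers":0.02},{"ax":0,"ay":0,"az":0,"tx":0,"ty":-0.001,"tz":-0.001,"fingers":0.02}]' 20
python3 - <<'E'
from h import *
p,Q,s=tool();print(Uinv(p),s['gripper_width'],s['contact_force'])
g=Q.inv()
h=Uinv(p)+[0,0,.0188]
print('grasp',h, 'r',np.hypot(h[0]-.074,h[2]-.1105),'expected',np.hypot(.122,.038))
for th in np.radians([4,15,25,35,45,55,65,75,85,92,96]):
    t=np.array([.074-.122*np.cos(th)+.038*np.sin(th),-.0335,.1105+.122*np.sin(th)+.038*np.cos(th)])
    print(round(np.degrees(th)), (-(t-h)[2]).round(4),(t-h)[0].round(4))
E
```

```text
time_s: 6.3
tcp_pos: [0.5018, 0.1834, 0.1401]
eef_rot: [-154.0, 89.8, -140.1]
contact_force: [-0.7, -0.0, 0.4]
gripper_width: 0.0297
[-0.04434926 -0.03172772  0.14008998] 0.02965815660262429 [-0.6576778  -0.01962079  0.41454792]
grasp [-0.04434926 -0.03172772  0.15888998] r 0.12785983758246955 expected 0.1277810627597063
4 0.002 -0.0007
15 -0.0199 0.0103
25 -0.0376 0.0238
35 -0.0527 0.0402
45 -0.0647 0.059
55 -0.0733 0.0795
65 -0.0782 0.1012
75 -0.0793 0.1235
85 -0.0765 0.1456
92 -0.0722 0.1606
96 -0.069 0.1689
```

```bash
python3 -m creep '[{"ax":0,"ay":0,"az":0,"tx":-0.010,"ty":0,"tz":0.0045,"fingers":0.02},{"ax":0,"ay":0,"az":0,"tx":-0.020,"ty":0,"tz":0.0103,"fingers":0.02},{"ax":0,"ay":0,"az":0,"tx":-0.029,"ty":0,"tz":0.0168,"fingers":0.02},{"ax":0,"ay":0,"az":0,"tx":-0.0376,"ty":0,"tz":0.0238,"fingers":0.02}]'
python3 - <<'E'
from h import *
p,Q,s=tool();h=Uinv(p)+[0,0,.0188]
print(h,'r',np.hypot(h[0]-.074,h[2]-.1105),s['gripper_width'],'th',np.degrees(np.arctan2(h[2]-.1105,.074-h[0])-np.arctan2(.038,.122)))
E
```

```text
time_s: 6.7
tcp_pos: [0.5247, 0.189, 0.178]
eef_rot: [-160.5, 89.7, -146.7]
contact_force: [-3.6, 1.5, -1.8]
gripper_width: 0.0297
[-0.02076768 -0.03178787  0.19679094] r 0.12816801643089468 0.02965085278087492 th 25.018976862070062
```

Working, small force. Continue from 25° (shifts relative to the 25° pose).

```bash
python3 -m creep '[{"ax":0,"ay":0,"az":0,"tx":-0.0151,"ty":0,"tz":0.0164,"fingers":0.02},{"ax":0,"ay":0,"az":0,"tx":-0.0271,"ty":0,"tz":0.0352,"fingers":0.02},{"ax":0,"ay":0,"az":0,"tx":-0.0357,"ty":0,"tz":0.0557,"fingers":0.02},{"ax":0,"ay":0,"az":0,"tx":-0.0406,"ty":0,"tz":0.0774,"fingers":0.02}]'
python3 -m creep '[{"ax":0,"ay":0,"az":0,"tx":-0.0011,"ty":0,"tz":0.0223,"fingers":0.02},{"ax":0,"ay":0,"az":0,"tx":0.0017,"ty":0,"tz":0.0444,"fingers":0.02},{"ax":0,"ay":0,"az":0,"tx":0.006,"ty":0,"tz":0.0594,"fingers":0.02},{"ax":0,"ay":0,"az":0,"tx":0.0092,"ty":0,"tz":0.0677,"fingers":0.02},{"ax":0,"ay":0,"az":0,"tx":0.0092,"ty":0,"tz":0.0677,"fingers":0.02}]'
python3 - <<'E'
from h import *
p,Q,s=tool();h=Uinv(p)+[0,0,.0188]
print(h,'r',np.hypot(h[0]-.074,h[2]-.1105),s['gripper_width'],'th',np.degrees(np.arctan2(h[2]-.1105,.074-h[0])-np.arctan2(.038,.122)),s['joints'].round(1))
cap('scene','s6.png')
E
```

```text
time_s: 7.1
tcp_pos: [0.6014, 0.2079, 0.2196]
eef_rot: [-142.3, 89.9, -128.5]
contact_force: [-2.7, 1.4, -2.1]
gripper_width: 0.0299
time_s: 7.6
tcp_pos: [0.6693, 0.2247, 0.2098]
eef_rot: [-44.9, 89.9, -31.0]
contact_force: [2.3, 1.4, 4.2]
gripper_width: 0.0299
[ 0.12816202 -0.03163384  0.22860565] r 0.1299325564073339 0.029898522071979555 th 97.33516990672314 [ 3.440e+01  2.390e+01  3.600e+00  1.000e-01 -6.960e+01 -1.106e+02]
```

View pics/s6.png

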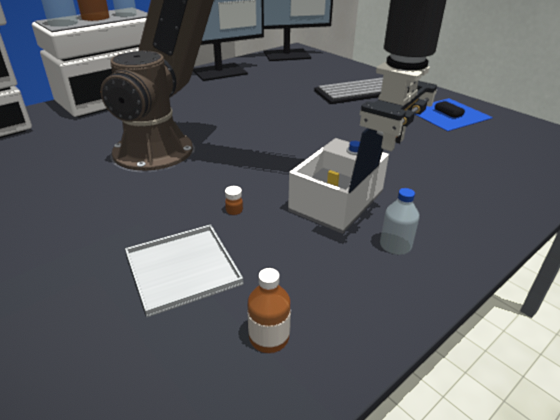

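The scene view shows the flap upright (370,160) and the yellow tab at (334,178) in the well. Release and lift away.

```bash
python3 -m creep '[{"ax":0,"ay":0,"az":0,"tx":0,"ty":0,"tz":0,"fingers":0.06},{"ax":0,"ay":0,"az":0,"tx":0,"ty":0,"tz":0,"fingers":0.06},{"ax":0,"ay":0,"az":0,"tx":0,"ty":0,"tz":0,"fingers":0.06},{"ax":0,"ay":0,"az":0,"tx":0,"ty":0,"tz":0,"fingers":0.06}]'
python3 -m creep '[{"ax":0,"ay":0,"az":0,"tx":-0.03,"ty":0,"tz":0,"fingers":0.06},{"ax":0,"ay":0,"az":0,"tx":-0.06,"ty":0,"tz":0,"fingers":0.06},{"ax":0,"ay":0,"az":0,"tx":-0.09,"ty":0,"tz":0,"fingers":0.06},{"ax":0,"ay":0,"az":0,"tx":-0.09,"ty":0,"tz":0,"fingers":0.06}]'
python3 - <<'E'
from h import *
c,P=cap('top','t7.png');np.savez('t7.npz',P=P,px=c['pixels'])
print(want(U([0,-.033,.30])),want(U([0,-.033,.073])))
E
```

```text
time_s: 8.05
tcp_pos: [0.6654, 0.2235, 0.2078]
eef_rot: [-154.6, 89.7, -140.7]
contact_force: [-0.8, 0.2, -0.7]
gripper_width: 0.0557
time_s: 8.45
tcp_pos: [0.6677, 0.2243, 0.3034]
eef_rot: [-12.1, 89.8, 1.7]
contact_force: [1.3, 0.4, 0.8]
gripper_width: 0.0602
(array([0.06, 0.05, 0.04]), array([ 0.0007, -0.0015, -0.1256])) (array([0.06, 0.05, 0.04]), array([ 0.2277, -0.0013, -0.1258]))
```

View pics/t7.png

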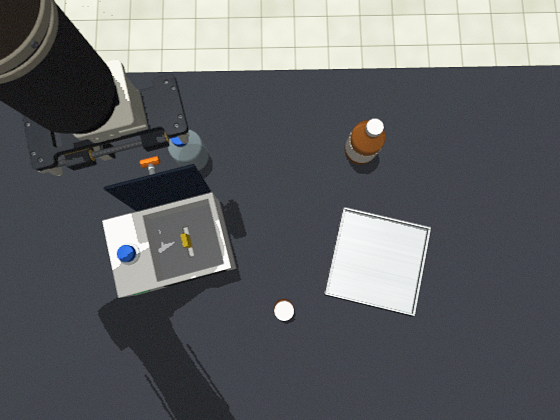

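The top view shows the flap standing, bar at (149,161), plug (126,254), tab at (186,240) with its long side along unit x.

Run:
```python
from h import *
z=np.load('t7.npz');P=z['P'];hsv=cv2.cvtColor(z['px'],cv2.COLOR_BGR2HSV);H,S,V=[hsv[...,i] for i in range(3)]
q=Uinv(P)
k=(H>15)&(H<35)&(S>130)&(abs(q[...,0])<.06)&(abs(q[...,1]+.033)<.06)&(q[...,2]>.09)
g=q[k];print('tab',len(g),np.median(g,0),g.min(0),g.max(0),(g.min(0)+g.max(0))/2)
print(cv2.minAreaRect(g[:,:2].astype(np.float32)))
k=(H>100)&(H<130)&(S>150)&(abs(q[...,0])<.03)&(abs(q[...,1]-.072)<.03)&(q[...,2]>.12)
g=q[k];print('plug',len(g),np.median(g,0),(g.min(0)+g.max(0))/2)
k=(V<90)&(q[...,0]>.05)&(q[...,0]<.14)&(q[...,1]<.03)&(q[...,1]>-.1)&(q[...,2]>.12)&(q[...,2]<.262)
g=q[k];print('flap',len(g),np.polyfit(g[:,2],g[:,0],1))
```

```text
tab 82 [-0.00060193 -0.03437361  0.09992384] [-0.01297471 -0.03858172  0.09015297] [ 0.01287553 -0.0286309   0.1039679 ] [-4.95920400e-05 -3.36063097e-02  9.70604388e-02]
((-0.000130590982735157, -0.03359546512365341), (0.02581997960805893, 0.009840317070484161), 2.308799982070923)
plug 242 [-0.00042851  0.06974608  0.13180138] [-0.00031791  0.07097259  0.12861938]
flap 2406 [0.10985404 0.06128115]
```

All match the given geometry (tab top 99.9 mm, plug 131.8 mm, flap about 96°). Over the tab now.

```bash
python3 -m creep '[{"ax":0,"ay":0,"az":0,"tx":0,"ty":-0.002,"tz":-0.04,"fingers":0.05},{"ax":0,"ay":0,"az":0,"tx":0,"ty":-0.002,"tz":-0.08,"fingers":0.05},{"ax":0,"ay":0,"az":0,"tx":0,"ty":-0.002,"tz":-0.11,"fingers":0.05},{"ax":0,"ay":0,"az":0,"tx":0,"ty":-0.002,"tz":-0.126,"fingers":0.05},{"ax":0,"ay":0,"az":0,"tx":0.0,"ty":-0.002,"tz":-0.126,"fingers":0.05}]'
python3 -m creep '[{"ax":0,"ay":0,"az":0,"tx":0.04,"ty":0,"tz":0,"fingers":0.05},{"ax":0,"ay":0,"az":0,"tx":0.08,"ty":0,"tz":0,"fingers":0.05},{"ax":0,"ay":0,"az":0,"tx":0.12,"ty":0,"tz":0,"fingers":0.05},{"ax":0,"ay":0,"az":0,"tx":0.14,"ty":0,"tz":0,"fingers":0.05},{"ax":0,"ay":0,"az":0,"tx":0.14,"ty":0,"tz":0,"fingers":0.05}]'
python3 - <<'E'
from h import *
print(want(U([0,-.0337,.073])),tool()[2]['contact_force'])
cap('wrist','w8.png')
E
```

```text
time_s: 9.0
tcp_pos: [0.5421, 0.1912, 0.2986]
eef_rot: [-160.0, 89.8, -146.1]
contact_force: [0.0, -0.3, 0.8]
gripper_width: 0.0504
time_s: 9.5
tcp_pos: [0.542, 0.1903, 0.1543]
eef_rot: [-158.2, 89.4, -144.4]
contact_force: [0.1, 0.8, 0.0]
gripper_width: 0.0505
(array([ 0.02, -0.6 ,  0.24]), array([0.0812, 0.0013, 0.0046])) [0.05451682 0.77461598 0.01842243]
```

View pics/w8.png

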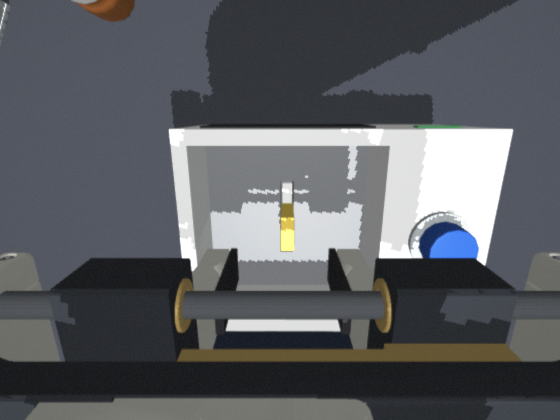

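Wrist view: tab at (287,230) between the fingers (mid 283), slot and well aligned, plug (450,250) off to the right. Descend.

```bash
python3 -m creep '[{"ax":0,"ay":0,"az":0,"tx":0.02,"ty":0.001,"tz":0.003,"fingers":0.05},{"ax":0,"ay":0,"az":0,"tx":0.04,"ty":0.001,"tz":0.003,"fingers":0.05},{"ax":0,"ay":0,"az":0,"tx":0.06,"ty":0.001,"tz":0.003,"fingers":0.05},{"ax":0,"ay":0,"az":0,"tx":0.072,"ty":0.001,"tz":0.003,"fingers":0.05},{"ax":0,"ay":0,"az":0,"tx":0.08,"ty":0.001,"tz":0.003,"fingers":0.05}]'
python3 -m creep '[{"ax":0,"ay":0,"az":0,"tx":0,"ty":0,"tz":0,"fingers":0.05},{"ax":0,"ay":0,"az":0,"tx":0,"ty":0,"tz":0,"fingers":0.05}]'
python3 - <<'E'
from h import *
print(want(U([0,-.0337,.073])),tool()[2]['contact_force'])
cap('wrist','w9.png')
E
```

```text
time_s: 10.05
tcp_pos: [0.5468, 0.1933, 0.0786]
eef_rot: [-148.5, 89.8, -134.6]
contact_force: [-1.1, 0.4, 0.2]
gripper_width: 0.0504
time_s: 10.25
tcp_pos: [0.5468, 0.1933, 0.0792]
eef_rot: [-146.9, 89.8, -133.0]
contact_force: [-0.3, -0.1, -0.2]
gripper_width: 0.0502
(array([ 0.06, -0.14,  0.09]), array([ 0.0062, -0.0009, -0.0017])) [-0.30554054 -0.07531038 -0.23881749]
```

View pics/w9.png

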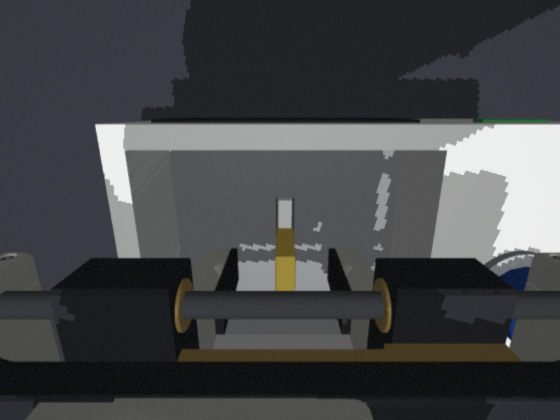

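The tab at (285,260) is centred. 6 mm lower, then close.

```bash
python3 -m creep '[{"ax":0,"ay":0,"az":0,"tx":0.003,"ty":0,"tz":0,"fingers":0.05},{"ax":0,"ay":0,"az":0,"tx":0.006,"ty":0,"tz":-0.001,"fingers":0.05},{"ax":0,"ay":0,"az":0,"tx":0.006,"ty":0,"tz":-0.001,"fingers":0.05}]'
python3 -m creep '[{"ax":0,"ay":0,"az":0,"tx":0,"ty":0,"tz":0,"fingers":0.0},{"ax":0,"ay":0,"az":0,"tx":0,"ty":0,"tz":0,"fingers":0.0},{"ax":0,"ay":0,"az":0,"tx":0,"ty":0,"tz":0,"fingers":0.0},{"ax":0,"ay":0,"az":0,"tx":0,"ty":0,"tz":0,"fingers":0.0},{"ax":0,"ay":0,"az":0,"tx":0,"ty":0,"tz":0,"fingers":0.0}]' 30
python3 -m creep '[{"ax":0,"ay":0,"az":0,"tx":0,"ty":0,"tz":0,"fingers":0.0},{"ax":0,"ay":0,"az":0,"tx":0,"ty":0,"tz":0,"fingers":0.0},{"ax":0,"ay":0,"az":0,"tx":0,"ty":0,"tz":0,"fingers":0.0}]' 30
```

```text
time_s: 10.6
tcp_pos: [0.5449, 0.1926, 0.0722]
eef_rot: [-155.0, 89.8, -141.2]
contact_force: [0.4, 0.6, 0.7]
gripper_width: 0.0501
time_s: 11.1
tcp_pos: [0.5452, 0.1928, 0.0724]
eef_rot: [-153.3, 89.8, -139.4]
contact_force: [0.7, 0.9, 0.2]
gripper_width: 0.0157
time_s: 11.4
tcp_pos: [0.5452, 0.1927, 0.0724]
eef_rot: [-153.8, 89.8, -139.9]
contact_force: [-0.7, 0.1, -0.5]
gripper_width: 0.01
```

Opening of 10 mm matches the tab. Draw it up slowly at first.

```bash
python3 -m creep '[{"ax":0,"ay":0,"az":0,"tx":-0.006,"ty":0,"tz":0,"fingers":0.0},{"ax":0,"ay":0,"az":0,"tx":-0.014,"ty":0,"tz":0,"fingers":0.0},{"ax":0,"ay":0,"az":0,"tx":-0.024,"ty":0,"tz":0,"fingers":0.0},{"ax":0,"ay":0,"az":0,"tx":-0.036,"ty":0,"tz":0,"fingers":0.0},{"ax":0,"ay":0,"az":0,"tx":-0.05,"ty":0,"tz":0,"fingers":0.0}]'
python3 -m creep '[{"ax":0,"ay":0,"az":0,"tx":-0.02,"ty":0,"tz":0,"fingers":0.0},{"ax":0,"ay":0,"az":0,"tx":-0.045,"ty":0,"tz":0,"fingers":0.0},{"ax":0,"ay":0,"az":0,"tx":-0.07,"ty":0,"tz":0,"fingers":0.0},{"ax":0,"ay":0,"az":0,"tx":-0.095,"ty":0,"tz":0,"fingers":0.0},{"ax":0,"ay":0,"az":0,"tx":-0.115,"ty":0,"tz":0,"fingers":0.0}]'
python3 - <<'E'
from h import *
print(want([.5017,-.2004,.235]),tool()[2]['gripper_width'],tool()[2]['joints'].round(1))
cap('scene','s10.png')
E
```

```text
time_s: 11.9
tcp_pos: [0.5454, 0.1929, 0.1237]
eef_rot: [-153.1, 89.8, -139.2]
contact_force: [-0.1, 0.2, 0.1]
gripper_width: 0.0095
time_s: 12.4
tcp_pos: [0.546, 0.1933, 0.2403]
eef_rot: [-138.6, 89.9, -124.7]
contact_force: [1.0, -0.4, -1.3]
gripper_width: 0.0099
(array([ 0.06, -0.06,  0.06]), array([ 0.0059, -0.3716, -0.1373])) 0.00991204041631181 [  38.8   11.1  -10.5    0.   -68.5 -115. ]
```

View pics/s10.png

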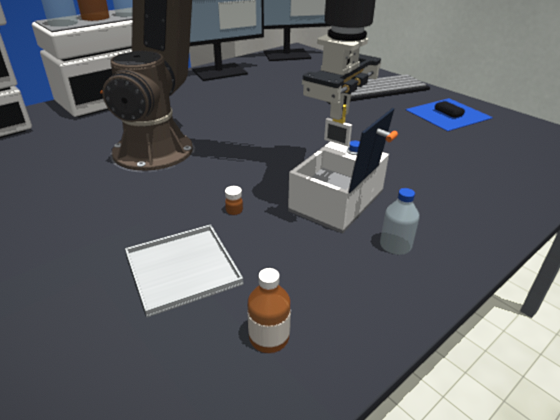

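The plate hangs clear at (338,130), flap upright at (372,150), plug down. Carry it to the tray.

```bash
python3 -m creep '[{"ax":0,"ay":0,"az":0,"tx":0,"ty":-0.02,"tz":-0.01,"fingers":0.0},{"ax":0,"ay":0,"az":0,"tx":0,"ty":-0.055,"tz":-0.022,"fingers":0.0},{"ax":0,"ay":0,"az":0,"tx":0,"ty":-0.095,"tz":-0.036,"fingers":0.0},{"ax":0,"ay":0,"az":0,"tx":0,"ty":-0.135,"tz":-0.05,"fingers":0.0},{"ax":0,"ay":0,"az":0,"tx":0,"ty":-0.175,"tz":-0.065,"fingers":0.0}]'
python3 -m creep '[{"ax":0,"ay":0,"az":0,"tx":0,"ty":-0.04,"tz":-0.015,"fingers":0.0},{"ax":0,"ay":0,"az":0,"tx":0,"ty":-0.08,"tz":-0.03,"fingers":0.0},{"ax":0,"ay":0,"az":0,"tx":0,"ty":-0.12,"tz":-0.045,"fingers":0.0},{"ax":0,"ay":0,"az":0,"tx":0,"ty":-0.155,"tz":-0.058,"fingers":0.0},{"ax":0,"ay":0,"az":0,"tx":0,"ty":-0.185,"tz":-0.068,"fingers":0.0}]'
python3 -m creep '[{"ax":0,"ay":0,"az":0,"tx":0,"ty":-0.01,"tz":-0.004,"fingers":0.0},{"ax":0,"ay":0,"az":0,"tx":0,"ty":-0.012,"tz":-0.004,"fingers":0.0},{"ax":0,"ay":0,"az":0,"tx":0,"ty":-0.012,"tz":-0.004,"fingers":0.0},{"ax":0,"ay":0,"az":0,"tx":0,"ty":-0.012,"tz":-0.004,"fingers":0.0}]'
python3 - <<'E'
from h import *
s=tool()[2];print(want([.5017,-.2004,.235]),s['gripper_width'],s['joints'].round(1),s['contact_force'])
c,P=cap('top','t11.png');np.savez('t11.npz',P=P,px=c['pixels']);cap('wrist','w11.png');c,P=cap('scene','s11.png');np.savez('s11.npz',P=P,px=c['pixels'])
E
```

```text
time_s: 12.95
tcp_pos: [0.5237, 0.0059, 0.2386]
eef_rot: [-148.9, 89.8, -135.0]
contact_force: [1.2, 0.1, -0.2]
gripper_width: 0.0098
time_s: 13.45
tcp_pos: [0.5015, -0.1903, 0.2392]
eef_rot: [-147.7, 89.8, -133.9]
contact_force: [1.7, 0.8, -0.7]
gripper_width: 0.0099
time_s: 13.85
tcp_pos: [0.5018, -0.2, 0.2387]
eef_rot: [-153.1, 89.8, -139.2]
contact_force: [-0.2, -0.2, -0.8]
gripper_width: 0.0102
(array([ 0.1 , -0.19,  0.09]), array([ 0.0037, -0.0003, -0.0002])) 0.010233786688275074 [ -0.8   7.4 -15.3   0.2 -67.4 -75.3] [-0.22503405 -0.15060966 -0.8272008 ]
```

View pics/t11.png

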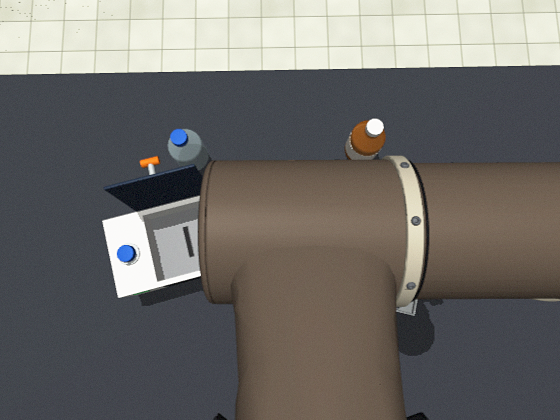

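View pics/s11.png

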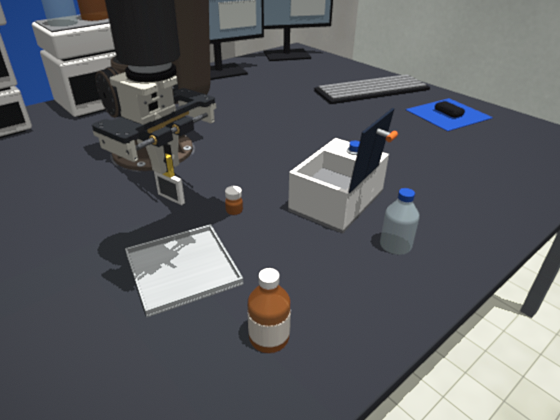

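View pics/w11.png

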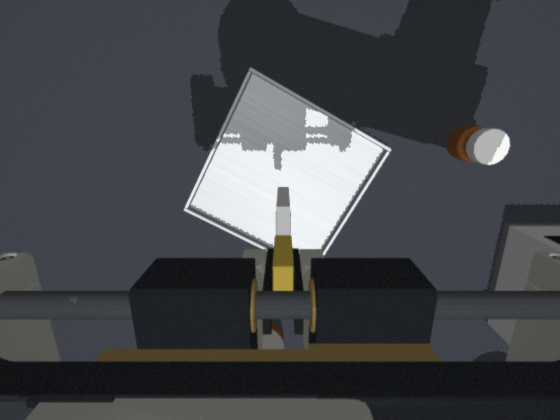

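Scene view: plate held at (170,187) over the tray, unit with flap up (372,150); top view shows the empty slot (188,242), plug (126,254), bar (149,161); wrist shows the tab between the pads. The plate looks slanted in the wide-angle scene view, so I check it by depth.

Run:
```python
from h import *
z=np.load('s11.npz');P=z['P'];hsv=cv2.cvtColor(z['px'],cv2.COLOR_BGR2HSV);S,V=hsv[...,1],hsv[...,2]
q=P-[.5017,-.2004,0]
k=(np.hypot(q[...,0],q[...,1])<.06)&(P[...,2]>.14)&(P[...,2]<.222)
g=P[k];v,u=np.nonzero(k);print(len(g),g.min(0),g.max(0),u.min(),u.max(),v.min(),v.max())
w,E=np.linalg.eigh(np.cov(g.T));print(w**.5,E.T.round(3),g.mean(0))
w=k&(V>150)
u=R.from_euler('z',YAW,degrees=True).as_matrix().T@(g-g.mean(0)).T
b=u[2]<np.percentile(u[2],10);t=(u[2]>.0)&(u[2]<.02)
for lo in np.arange(.15,.222,.01):
    m=(g[:,2]>lo)&(g[:,2]<lo+.01)
    if m.sum(): print(round(lo,3),m.sum(),u[0][m].min().round(4),u[0][m].max().round(4),np.median(u[1][m]).round(4))
z=np.load('t11.npz');q=Uinv(z['P']);hsv=cv2.cvtColor(z['px'],cv2.COLOR_BGR2HSV);H,S,V=[hsv[...,i] for i in range(3)]
k=(H>100)&(H<130)&(S>150)&(abs(q[...,0])<.03)&(abs(q[...,1]-.072)<.03)&(q[...,2]>.12)
print('plug',np.median(q[k],0))
k=(V<90)&(q[...,0]>.05)&(q[...,0]<.14)&(q[...,1]<.03)&(q[...,1]>-.1)&(q[...,2]>.12)&(q[...,2]<.262)
print('flap',k.sum(),np.polyfit(q[k][:,2],q[k][:,0],1))
```

```text
538 [ 0.47085028 -0.2120331   0.17640724] [ 0.53243483 -0.18863205  0.22165001] 154 183 173 203
[0.00174437 0.01303068 0.01895574] [[-0.282  0.959  0.004]
 [ 0.016  0.     1.   ]
 [-0.959 -0.282  0.016]] [ 0.5065036  -0.20248519  0.19982553]
0.17 37 -0.0349 0.0257 -0.0001
0.18 112 -0.0365 0.0265 -0.0005
0.19 118 -0.0361 0.0268 -0.0007
0.2 123 -0.0349 0.0264 -0.0006
0.21 129 -0.0347 0.0267 -0.0005
0.22 19 -0.0323 0.0257 -0.0004
plug [-0.00059303  0.06987401  0.13207688]
flap 2266 [0.10658362 0.06181791]
```

Plate is vertical (within about 1°), underside at 176 mm, centred on the tray within a few mm; plug 132 mm, flap 96°. Let it settle and hand in.

```bash
python3 -m creep '[{"ax":0,"ay":0,"az":0,"tx":0,"ty":0,"tz":0,"fingers":0.0},{"ax":0,"ay":0,"az":0,"tx":0,"ty":0,"tz":0,"fingers":0.0},{"ax":0,"ay":0,"az":0,"tx":0,"ty":0,"tz":0,"fingers":0.0}]'
python3 -c "
from plant import order
print(order.close_job())"
```

```text
time_s: 14.3
tcp_pos: [0.5018, -0.2006, 0.2385]
eef_rot: [-153.2, 89.8, -139.4]
contact_force: [0.6, -0.5, -0.5]
gripper_width: 0.01
the job is handed in; nothing more can be done
None
```

The job is done and handed in at 14.3 s. I pressed the plug home, swung the flap up by the ends of its T-bar, drew the plate straight up by its tab, and was holding it over the tray at hand-in.

My last checks, before and at hand-in:
- **Plate:** vertical within about 1°, underside about 176 mm above the bench, within about 10 mm of the tray's centre. The finger opening was 10 mm, the tab's thickness, and the arm was still.
- **Plug:** top at 132 mm, which is its seated height.
- **Flap:** about 96° open and staying there.
- **Bottles and jar:** by eye in the last pictures they stood where they started. I did not re-measure them.

No check failed. The one oddity was that the flap started about 4° ajar instead of shut, which I allowed for when gripping the bar.

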